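# Open the photometer and seat its cuvette holder

## Task

Get the small bench photometer ready for a cuvette: press the release tab at its front so that the sprung lid pops up, push the lid all the way back until it rests fully open, then press the raised cuvette holder down into its well until its flange sits flush. Do all of it with the fingertips only: do not pull the holder up, leave the lid standing open, and leave the cup, bottles and other things round it where they are.

Things in the scene. Friction and masses are not known exactly. Their poses are not given: they have to be found in the camera images.
- photometer: bench photometer, fixed: white housing 137 (x) x 170 (y) x 60 mm high. Origin on the worktop under mid-width; front face 62 mm from it along -x, back face 75 mm along +x. x points to its back, y to its left, z up. Right half (-y): sloping console with display and keys, up to 81 mm high. Left half (centre line y = +41 mm): the grey lid, with the release tab in front of it.
- tab_pad (a point): middle of the top of the release tab, a grey ribbed rocker pad 36 mm wide (y) that sticks out 40 mm in front of the housing, centred before the lid. The point is 86 mm in front of the photometer's origin, 41 mm to the left, 61 mm above the worktop, level with the housing's top (60 mm); open space below the pad. Frame of the tab: x to the back, z up.
- release_tab (a joint): angle of the tab, rad: 0 at rest, 0.24 pressed right down (the pad's middle then sinks about 7 mm). It springs back; at the pad's middle it takes about 2.3 N to start, 3.5 N to free the lid (near 0.12) and 5 N at full travel.
- lid_edge (a point): middle of the lower front edge of the lid, a grey open-bottomed hood 97 mm long (x), 76 mm wide (y), 28 mm high, walls 4 mm. It lies 95 mm in front of the hinge line; shut, it is 40 mm in front of the photometer's origin and 62 mm above the worktop. Its frame turns with the lid. The lid's small catch and the tab's hook (up to 73 mm high) stand just in front of it.
- lid_hinge (a point): middle of the lid's hinge line, which runs along the photometer's y: 55 mm behind the origin, 41 mm to the left, 66 mm above the worktop. Its frame turns with the lid.
- photometer_lid (a joint): angle of the lid, rad: 0 shut and latched, about 0.48 popped up on its spring pin (front edge then about 107 mm above the worktop), 1.95 fully open, leaning back against its stop. It weighs about 80 g; let go below 1.15 it falls back onto the spring pin, past about 1.35 it falls open and stays, between it balances.
- holder_top (a point): centre of the top of the cuvette holder, an aluminium insert in the black deck under the lid: flange 34 x 34 mm, 5 mm thick, with a 13 mm square hole 28 mm deep in its middle (a narrower tip must press beside it). 5 mm in front of the photometer's origin, 41 mm to the left, 60 mm in front of the hinge; top 66 mm above the worktop when home, 71 to 75 mm at the start.
- cuvette_holder (a joint): gap under the holder's flange, m: 0 fully home, flange flush on the deck; 0.005 to 0.009 at the start. A spring clip holds it where it is left: about 4 N slides it, down or up.
- specimen_cup: screw-cap specimen cup, loose, 60 mm across, 66 mm high, to the left of the photometer; origin under its centre. Not to be moved.
- stain_bottle: stain bottle with black cap, loose, 52 mm across, 117 mm high, to the right of the photometer; origin under its centre. Not to be moved.
- slide_box: dark blue slide box, loose, 38 x 89 x 32 mm, behind the right half of the photometer; origin under its centre. Not to be moved.
- tube_rack: white tube rack with tubes, loose, 71 x 143 x 115 mm, farther to the left; origin under its centre. Not to be moved.
- pipette: pipette lying on the worktop, loose, 50 x 238 x 26 mm, to the left; origin under its centre. Not to be moved.
- saline_bottle: white dropper bottle, loose, 58 mm across, 135 mm high, far to the left; origin under its centre. Not to be moved.

How it is judged:
On the way, in this order (a step that is already met when the one before it is completed fails the run):
1. the release tab is pressed down (value of joint release_tab above 0.1 rad), for 0.02 s.
2. the lid stands fully open (value of joint photometer_lid above 1.8 rad), for 0.2 s.
3. the cuvette holder is pressed home (value of joint cuvette_holder below 0.0015 m), for 0.1 s.
At the end, for the whole second after the job is handed in: the lid rests fully open (more than 1.8 rad), the cuvette holder's flange is flush on the deck (gap under 1.5 mm), the release tab has sprung back (under 0.05 rad) (value of joint photometer_lid above 1.8 rad and value of joint cuvette_holder below 0.0015 m and value of joint release_tab below 0.05 rad); the robot touches nothing.
It fails at once if the cuvette holder is pulled up (value of joint cuvette_holder above 0.012 m).
It fails at once if a thing standing round the photometer is shifted by more than 20 mm, tipped or carried (distance of any of specimen_cup, stain_bottle, slide_box, tube_rack, pipette, saline_bottle from where it was at the start of the episode above 0.02 m or angle between any of specimen_cup, stain_bottle, tube_rack, saline_bottle's own z axis and vertical above 0.4 rad).
It also fails if it takes over 51 s, if anything falls off the work surface, if the arm or the gripper's body presses on something with over 40 N, if the wrist force passes 120 N, or if a joint passes its speed limit or range.

## Robot

A 7-joint arm with a two-finger parallel gripper is mounted at the origin on a cart in front of the work surface, level with it; the furniture and walls round the work are solid. World frame = base frame: x ahead of the robot, y to its left, z up, the work surface at z = 0. Lengths are in m, angles in rad, forces in N, time in s.
With the tool pointing down it reaches from about 0.425 to 0.925 m from the base axis. Payload 6.8 kg.
Tool frame: the origin (TCP) lies at the very end of the fingers, on their centre line; the grasp point (between the pads) lies 19 mm behind it (arm.pinch_z is the distance from the TCP to the grasp point, in m); z points along the fingers, y is the direction in which the jaws open and shut (so a half turn about z gives the same grasp; the last joint's range is limited). The gripper opens to 85 mm and grips with 20 to 120 N. Pads are 22 mm wide; open, the fingers measure 114 mm over their backs; the gripper's body (76 mm by 85 mm) begins 54 mm behind the grasp point. The pads swing forward as they close: fully open they stand 13 mm farther back than shut.
Start: joints at [1.144, 0.477, 0.022, 1.555, -0.011, 1.109, -0.083], TCP at [0.212, -0.641, 0.231] pointing down, gripper open.
Joint ranges: [-2.96, 2.96], [-0.34, 2.1], [-1.41, 1.46], [0.24, 2.44], [-1.37, 4.51], [0.17, 1.92], [-2.96, 2.96]. Speed limits (rad/s): [2.39, 2.39, 3.14, 3.14, 3.14, 3.14, 3.14].

## Interface

Orientations are given as a unit quaternion [w, x, y, z].
In Python, from cell import arm gives the robot as it stands.
- The arm moves only by the tool carry_out, never from a script. Its argument "targets" is a list of rows, each a list of 7 numbers: the shift along the tool's x, y, z in cm, then the turn, a rotation vector about the tool's x, y, z in rad, then the finger opening in cm, from 0 to 8.54. In form: [[dx, dy, dz, rx, ry, rz, gripper], ...]. A call has 1 to 20 rows; each row is the pose to reach, as a shift and turn from the pose measured when the call began, along the tool's axes at that moment; what a row does not reach only later rows make up. A row lasts 1/8 s, in which the tool goes at most 62.5 mm and 10.7 degrees, less where a joint would pass 70% of its speed; a pose out of reach is approached as far as the arm can. A call with a gripper value outside its range is refused whole. The fingers move at their own pace and stop on an object; "newtons" is the grip in N (left out, the last holds). Time passes only in rows, so rows that repeat a pose let the fingers close. It gives the time, the measured TCP pose, the force and the opening at its end, in the units of the state.
- arm.observe(): the state, without advancing time (a new reading comes with each control period).
- arm.read_camera(name): name is "side" or "top"; returns the picture (480x640x3 uint8, red, green, blue); there is no depth.
- arm.camera_model(name): a dict with "fx", "fy", "cx", "cy" (pixels), "extrinsics" (4x4, takes a point from world to camera coordinates). Camera axes: x right, y up, looking along -z (the intrinsics and any distortion apply to the point x, -y, -z); pixel columns grow to the right and rows downward; lengths in m; the calibration is good to about 2 mm. A picture is of the moment at which its call begins. camera_model takes no time and is no camera call.
- arm.finish_job(): hands the job in, once; it reports no verdict.
Trained networks look in the newest picture that a camera, given by its name, has taken for a name from the list of things; names that differ only in an ending like _2 or _b are one class to them, and where a whole thing is asked for, a point or a joint stands for the part that bears it (a point fixed in the world has none). Each returns a list of dicts, best first, with "confidence" (0 to 1); they miss things now and then, are a little off and sometimes report something else, mostly with a low value. They report only what shows in the picture. A call takes as long as a camera call.
- arm.silhouettes(label, camera): "mask" (480x640 bool, what is visible of it).
- arm.place_of(label, camera): "at" ([x, y, z] in m, in world coordinates, good to about 4 mm: a listed point, or the origin of a listed thing).
The state is a dict: "time": time; "joints": joint angles; "qvel": joint speeds; "tau": joint torques, N m; "position": TCP position; "tcp_rot": TCP orientation; "contact_force": force on the tool from outside, world axes, zero at the start; "torque": the same for the moment, N m; "grip_width": finger opening in m.
Only numpy, scipy, OpenCV 4.12 (cv2) and the standard library are available. Lean on these libraries where they do the work, as an engineer would, in place of code of your own. Each camera call takes 0.05 s, during which the arm holds its last target.

## Working session

There is one attempt and no reset: what is moved stays moved. The work goes in short steps, Python scripts to look and compute and a tool call to move; the robot and the scene stay as the last step left them, time stands still between calls to the robot, and variables do not carry over. Pictures are saved under pics/ and viewed, and the job is handed in when it is done.

Besides the shell and the picture viewer there is one more tool, called after ">>>" as name(argument=value, ...), one argument or row to a line, values as JSON. carry_out: Moves the arm, as the interface text tells. Its arguments: {"type":"object","properties":{"targets":{"type":"array"},"newtons":{"type":"number"}},"required":["targets"]}

```bash
ls; mkdir -p pics; cat > h.py <<'E'
import numpy as np,cv2
from cell import arm
def save(n,f):
    im=arm.read_camera(n); cv2.imwrite('pics/'+f,im[:,:,::-1]); return im
def proj(n,p):
    m=arm.camera_model(n);c=np.array(m['extrinsics'])@np.r_[p,1]
    return m['cx']+m['fx']*c[0]/-c[2], m['cy']+m['fy']*(-c[1])/-c[2]
E
python3 - <<'E'
from h import *
np.set_printoptions(precision=4,suppress=True)
s=arm.observe();print(s['time'],s['position'],s['tcp_rot'],s['contact_force'],s['grip_width'])
for n in('side','top'):
    save(n,n+'0.png');print(arm.camera_model(n))
    for l in('photometer','tab_pad','lid_edge','lid_hinge','holder_top','specimen_cup'):
        print(n,l,[(np.round(d['at'],4),round(d['confidence'],2)) for d in arm.place_of(l,n)[:2]])
print(arm.observe()['time'])
E
```

```text
pics
0.0 [ 0.2114 -0.6404  0.2303] [-0.0009  0.9873  0.1587 -0.0002] [ 1.4903 -0.5977 -0.6735] 0.08519323756308123
{'fx': 611.975934338448, 'fy': 611.975934338448, 'cx': 325.47564668114734, 'cy': 236.64409059577437, 'extrinsics': array([[ 0.9746,  0.2239, -0.0068, -0.5498],
       [-0.1885,  0.8359,  0.5155,  0.0623],
       [ 0.1211, -0.5011,  0.8569, -1.9202],
       [ 0.    ,  0.    ,  0.    ,  1.    ]])}
side photometer [(array([ 0.5067, -0.3252, -0.0026]), 0.88)]
side tab_pad [(array([ 0.484 , -0.2324,  0.0619]), 0.63), (array([ 0.6152, -0.2346,  0.0016]), 0.62)]
side lid_edge [(array([ 0.5175, -0.2687,  0.0615]), 0.83)]
side lid_hinge [(array([ 0.5713, -0.3436,  0.0618]), 0.94)]
side holder_top []
side specimen_cup [(array([ 0.6172, -0.2371,  0.0023]), 0.93)]
{'fx': 542.4519377504031, 'fy': 542.4519377504031, 'cx': 316.64380314490097, 'cy': 236.63693009948838, 'extrinsics': array([[ 0.021 , -0.9997,  0.0114, -0.0227],
       [ 0.9979,  0.0216,  0.061 , -0.5515],
       [-0.0612,  0.0101,  0.9981, -1.7657],
       [ 0.    ,  0.    ,  0.    ,  1.    ]])}
top photometer [(array([ 0.5062, -0.3237, -0.0012]), 0.79)]
top tab_pad [(array([ 0.4858, -0.2315,  0.0624]), 0.76), (array([ 0.5736, -0.3451,  0.071 ]), 0.62)]
top lid_edge [(array([ 0.5148, -0.268 ,  0.0648]), 0.67)]
top lid_hinge [(array([ 0.5734, -0.3491,  0.0671]), 0.61)]
top holder_top [(array([ 0.3875, -0.4024,  0.0019]), 0.61)]
top specimen_cup [(array([ 0.6184, -0.2385,  0.0011]), 0.81)]
0.7
```

View images.

```bash
cat >> h.py <<'E'
def fit():
    L=np.array([[0,0],[-.086,.041],[.055,.041],[-.04,.041]]);W=np.array([[.5065,-.3245],[.485,-.232],[.5725,-.3463],[.516,-.2683]])
    a=L-L.mean(0);b=W-W.mean(0)
    th=np.arctan2((a[:,0]*b[:,1]-a[:,1]*b[:,0]).sum(),(a*b).sum())
    R=np.array([[np.cos(th),-np.sin(th)],[np.sin(th),np.cos(th)]]);t=W.mean(0)-R@L.mean(0)
    return th,R,t,W-(L@R.T+t)
def w(x,y,z):
    th,R,t,_=fit();return np.r_[R@[x,y]+t,z]
E
python3 - <<'E'
from h import *
print(fit())
for n in('side','top'):
    im=cv2.imread(f'pics/{n}0.png')
    pts=[(-.062,-.085,.06),(-.062,.085,.06),(.075,.085,.06),(.075,-.085,.06)]
    q=np.int32([proj(n,w(*p)) for p in pts]);cv2.polylines(im,[q],True,(0,0,255),1)
    for p in [(-.086,.041,.061),(-.04,.041,.062),(.055,.041,.066),(-.104,.023,.061),(-.104,.059,.061)]:
        u=proj(n,w(*p));cv2.circle(im,(int(u[0]),int(u[1])),2,(0,255,0),-1)
    cv2.imwrite(f'pics/{n}0o.png',im)
    c=proj(n,w(0,0,.05));x,y=int(c[0]),int(c[1])
    im=im[max(0,y-110):y+110,max(0,x-140):x+140];cv2.imwrite(f'pics/{n}0z.png',cv2.resize(im,None,fx=2.7,fy=2.7))
E
```

```text
(np.float64(-0.9219767897092473), array([[ 0.60424624,  0.79679764],
       [-0.79679764,  0.60424624]]), array([ 0.50622384, -0.32549873]), array([[ 0.00027616,  0.00099873],
       [-0.00192737,  0.00020004],
       [ 0.00037391, -0.0017515 ],
       [ 0.0012773 ,  0.00055273]]))
```

View pics/side0.png

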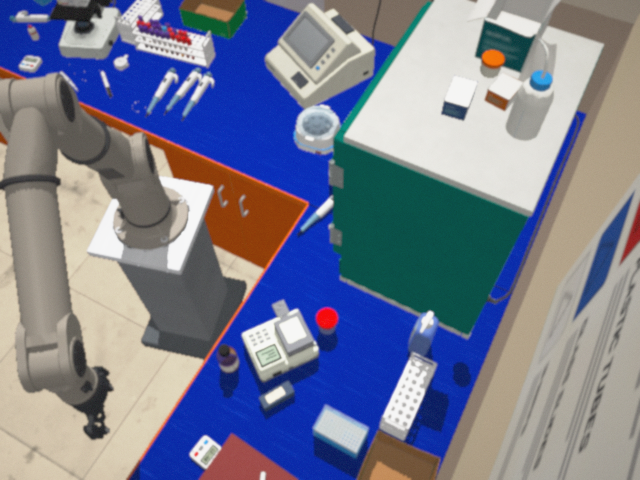

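View pics/side0z.png

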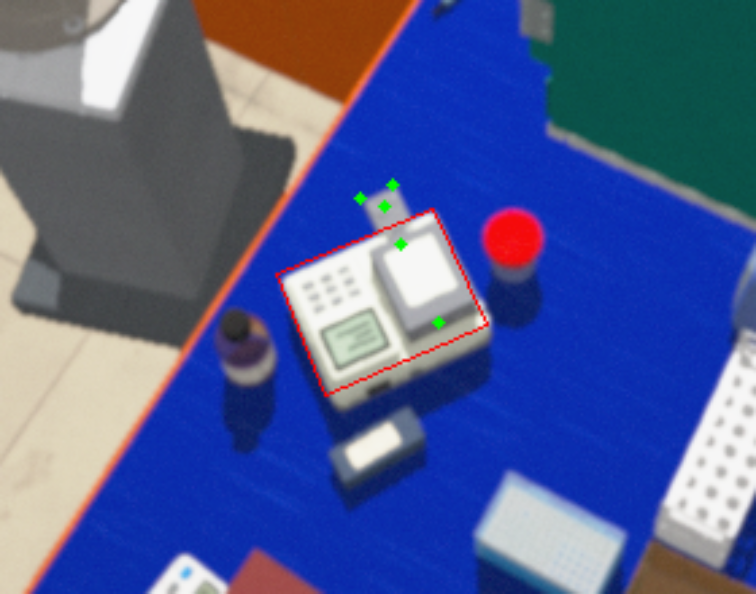

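View pics/top0z.png

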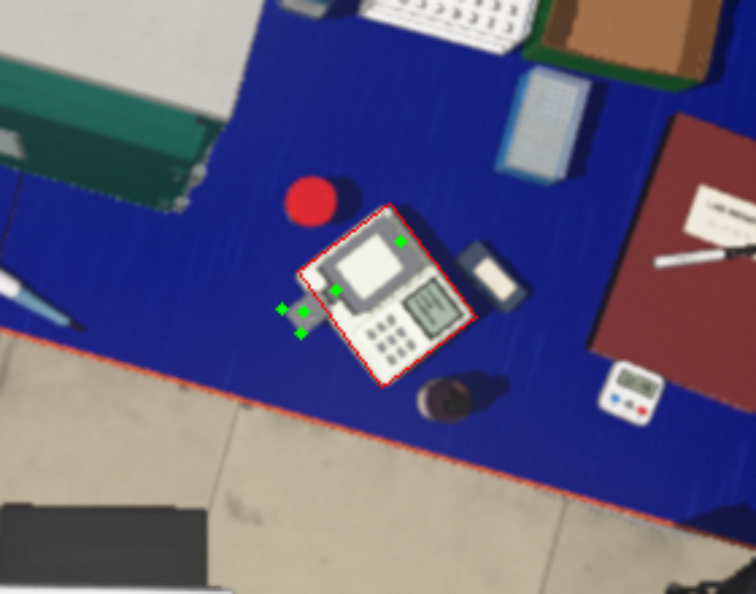

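View pics/top0o.png

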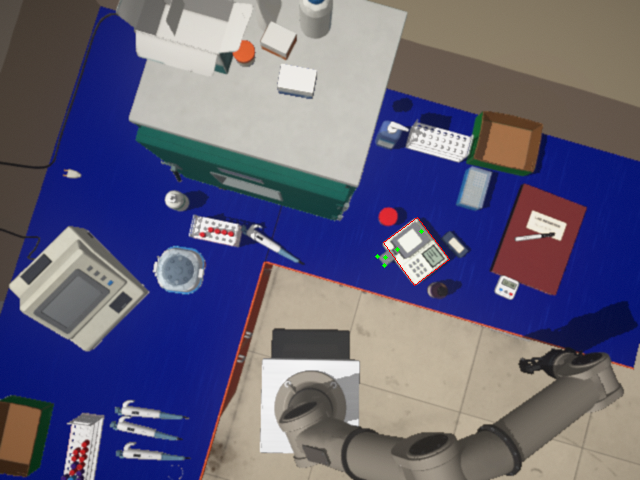

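```bash
cat >> h.py <<'E'
from scipy.spatial.transform import Rotation as Rn
np.set_printoptions(precision=3,suppress=True)
def tgt(x,y,z,tilt):
    """tool pose: TCP at photometer (x,y,z); fingers tilted 'tilt' rad from down toward +x_ph; tool y=+y_ph"""
    th,R,t,_=fit()
    A=np.column_stack([[R[0,0],R[1,0],0],[R[0,1],R[1,1],0],[0,0,1]])
    zt=np.array([np.sin(tilt),0,-np.cos(tilt)]);yt=np.array([0,1.,0]);xt=np.cross(yt,zt)
    return w(x,y,z),A@np.column_stack([xt,yt,zt])
def cur():
    s=arm.observe();q=s['tcp_rot'];return s,np.array(s['position']),Rn.from_quat([q[1],q[2],q[3],q[0]]).as_matrix()
def rel(*a):
    s,p,R=cur();P,T=tgt(*a)
    return (R.T@(P-p))*100, Rn.from_matrix(R.T@T).as_rotvec()
def ph(P):
    th,R,t,_=fit();return np.r_[R.T@(P[:2]-t),P[2]]*1000
def stat():
    s,p,R=cur();print('t',s['time'],'ph mm',ph(p),'F',s['contact_force'],'q',np.array(s['joints']),'w',s['grip_width'],'tilt',np.arctan2(np.hypot(*R[:2,2]),-R[2,2]))
E
python3 - <<'E'
from h import *
stat()
print(rel(-.088,.041,.16,0))
print(w(-.088,.041,.16))
E
```

```text
t 0.7 ph mm [  73.348 -425.403  231.313] F [-0.775  0.506 -0.223] q [ 1.144  0.477  0.022  1.555 -0.012  1.109 -0.083] w 0.08523610150139807 tilt 4.636297903826188e-05
(array([ 38.893, -30.38 ,   7.133]), array([ 0.   , -0.   , -1.901]))
[ 0.486 -0.231  0.16 ]
```

>>> carry_out(
  targets=[
    [3,-2.3,0,0,0,-0.15,0],
    [6,-4.6,0,0,0,-0.3,0],
    [9,-7,0,0,0,-0.45,0],
    [12,-9.4,0,0,0,-0.6,0],
    [15,-11.7,0,0,0,-0.75,0],
    [18,-14,0,0,0,-0.9,0],
    [21,-16.4,0,0,0,-1.05,0],
    [24,-18.8,0,0,0,-1.2,0],
    [27,-21,0,0,0,-1.35,0],
    [30,-23.4,0,0,0,-1.5,0],
    [33,-25.8,0,0,0,-1.65,0],
    [36,-28.1,0,0,0,-1.8,0],
    [38.9,-30.4,2,0,0,-1.9,0],
    [38.9,-30.4,6,0,0,-1.9,0],
    [38.9,-30.4,7,0,0,-1.9,0],
    [38.9,-30.4,7,0,0,-1.9,0],
  ],
)

```text
time: 2.7
position: [0.4853, -0.2309, 0.1613]
tcp_rot: [-0.0, 0.446, 0.895, -0.0]
contact_force: [0.3, -0.5, 1.3]
grip_width: 0.0001
```

```bash
python3 - <<'E'
from h import *
stat();print(rel(-.088,.041,.061,0))
for n in('side','top'):
    im=save(n,n+'1.png')
    c=proj(n,w(-.05,0,.08));x,y=int(c[0]),int(c[1]);cv2.imwrite(f'pics/{n}1z.png',cv2.resize(im[y-90:y+90,x-120:x+120,::-1],None,fx=3.2,fy=3.2))
E
```

```text
t 2.7 ph mm [-87.987  40.456 161.288] F [ 0.292 -0.529  1.29 ] q [ 0.746  0.382 -0.515  1.925  0.237  0.895  0.76 ] w 0.00011874872614446239 tilt 0.0009681845724786334
(array([-0.006,  0.061, 10.029]), array([-0.001, -0.001, -0.002]))
```

View pics/side1z.png

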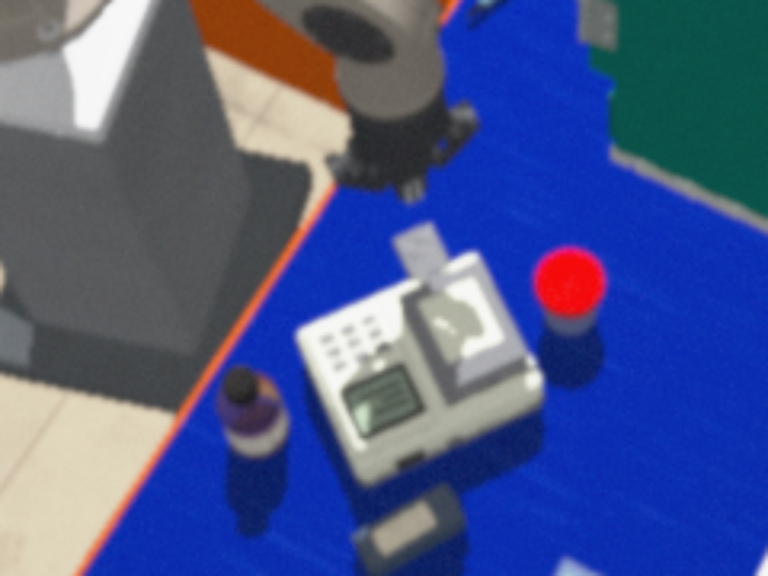

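View pics/top1z.png

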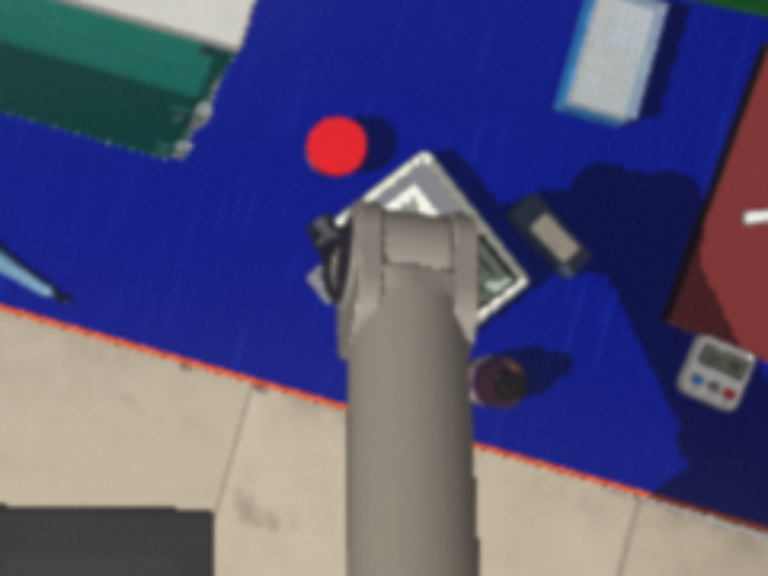

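>>> carry_out(
  targets=[
    [0,0,4,0,0,0,0],
    [0,0,8,0,0,0,0],
    [0,0,9.5,0,0,0,0],
    [0,0,10,0,0,0,0],
    [0,0,10.3,0,0,0,0],
    [0,0,10.6,0,0,0,0],
    [0,0,10.6,0,0,0,0],
  ],
)

```text
time: 3.68
position: [0.4867, -0.2306, 0.0578]
tcp_rot: [0.001, 0.446, 0.895, 0.0]
contact_force: [-3.4, 3.0, 6.1]
grip_width: 0.0
```

```bash
python3 - <<'E'
from h import *
stat()
for n in('side',):
    im=save(n,n+'2.png')
    c=proj(n,w(-.05,0,.08));x,y=int(c[0]),int(c[1]);cv2.imwrite(f'pics/{n}2z.png',cv2.resize(im[y-90:y+90,x-120:x+120,::-1],None,fx=3.2,fy=3.2))
E
```

```text
t 3.675 ph mm [-87.419  41.749  57.77 ] F [-3.396  3.026  6.084] q [ 0.685  0.529 -0.452  1.994  0.353  0.692  0.66 ] w 4.660997122303956e-05 tilt 0.0020714815667809013
```

View pics/side2z.png

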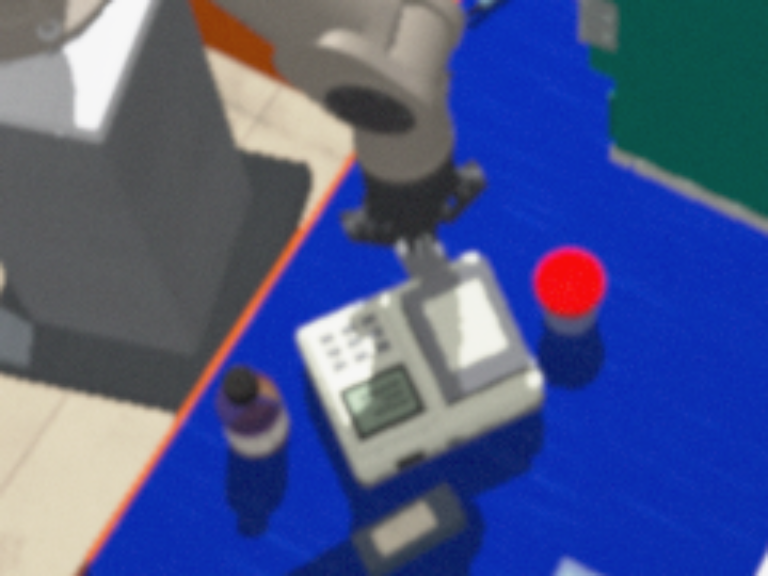

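>>> carry_out(
  targets=[
    [0,0,0.3,0,0,0,0],
    [0,0,0.5,0,0,0,0],
    [0,0,0.5,0,0,0,0],
  ],
)

```text
time: 4.1
position: [0.4862, -0.2299, 0.0551]
tcp_rot: [0.001, 0.445, 0.895, -0.001]
contact_force: [-9.2, 4.7, 18.6]
grip_width: -0.0
```

```bash
python3 - <<'E'
from h import *
stat()
for n in('side',):
    im=save(n,n+'3.png')
    c=proj(n,w(-.05,0,.08));x,y=int(c[0]),int(c[1]);cv2.imwrite(f'pics/{n}3z.png',cv2.resize(im[y-90:y+90,x-120:x+120,::-1],None,fx=3.2,fy=3.2))
E
```

```text
t 4.1 ph mm [-88.209  41.816  55.106] F [-9.189  4.707 18.556] q [ 0.681  0.532 -0.449  1.996  0.357  0.688  0.655] w -2.6182538460330168e-05 tilt 0.0017451238584292729
```

View pics/side3z.png

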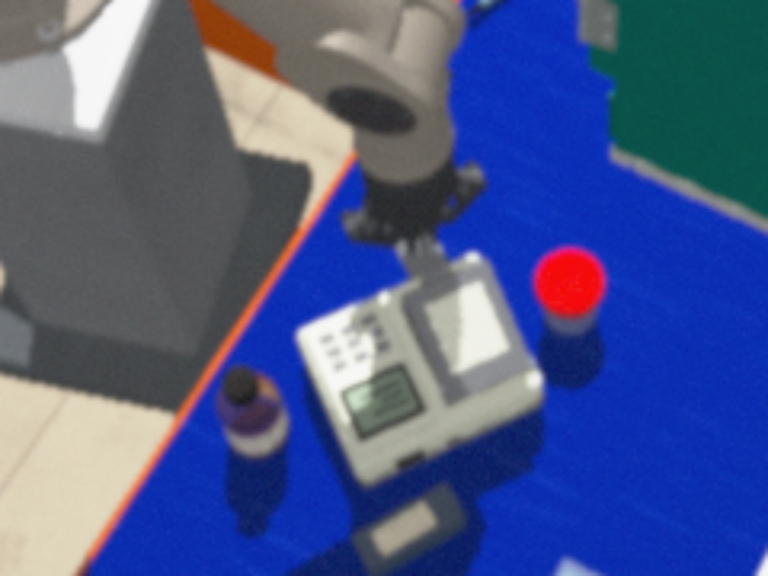

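>>> carry_out(
  targets=[
    [0,0,-1,0,0,0,0],
    [0.5,0,-4,0,0,0,0],
    [3,0,-8,0,0,0,0],
    [6,0,-10,0,0,0,0],
    [6,0,-10,0,0,0,0],
  ],
)

```text
time: 4.78
position: [0.4505, -0.181, 0.1575]
tcp_rot: [0.003, 0.444, 0.896, -0.001]
contact_force: [-0.9, -0.6, 0.8]
grip_width: 0.0002
```

```bash
python3 - <<'E'
from h import *
stat()
for n in('side',):
    im=save(n,n+'4.png')
    c=proj(n,w(-.05,0,.08));x,y=int(c[0]),int(c[1]);cv2.imwrite(f'pics/{n}4z.png',cv2.resize(im[y-90:y+90,x-120:x+120,::-1],None,fx=3.2,fy=3.2))
    for a in (0,.48):
        print(a,proj(n,w(.055-.095*np.cos(a)-.004*np.sin(a),.041,.066+.095*np.sin(a)-.004*np.cos(a))))
    print([(ph(np.array(d['at'])),d['confidence']) for d in arm.place_of('lid_edge',n)])
E
```

```text
t 4.775 ph mm [-148.822   42.946  157.465] F [-0.879 -0.637  0.829] q [ 0.722  0.307 -0.55   2.046  0.218  0.839  0.697] w 0.00024912247937780276 tilt 0.0058595374756288555
0 (np.float64(285.6175670186182), np.float64(320.02218339481874))
0.48 (np.float64(285.8426256197164), np.float64(316.199422200507))
[(array([-31.954,  41.271, 100.1  ]), 0.69)]
```

View pics/side4z.png

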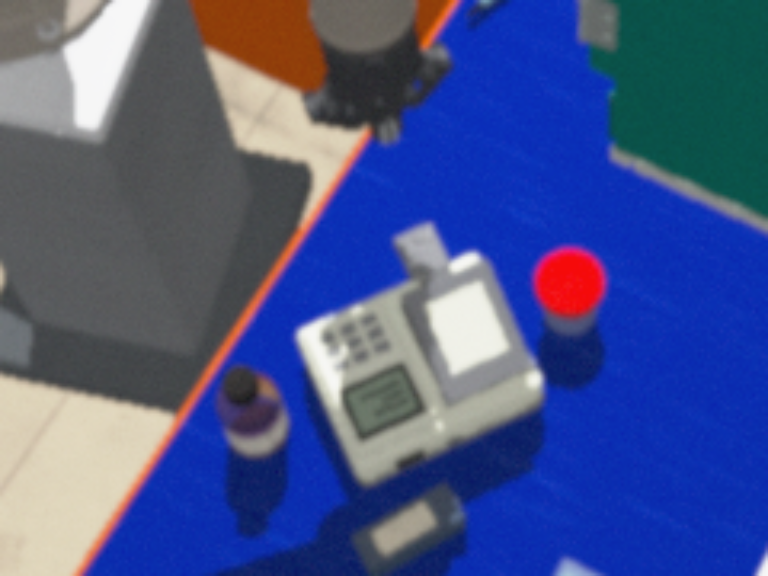

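```bash
python3 - <<'E'
from h import *
im=arm.read_camera('top');cv2.imwrite('pics/top4.png',im[:,:,::-1])
print([(ph(np.array(d['at'])),d['confidence']) for d in arm.place_of('lid_edge','top')])
def L(x,z,a): return (.055+x*np.cos(a)+z*np.sin(a), .066-x*np.sin(a)+z*np.cos(a))
out=[]
for n in('side','top'):
  src=cv2.imread(f'pics/{n}4.png')
  for a in(0,.48):
    i=src.copy()
    for z in(-.004,.024):
        q=[]
        for x,y in((-.095,.003),(-.095,.079),(0.002,.079),(.002,.003)):
            X,Z=L(x,z,a);q.append(proj(n,w(X,y,Z)))
        c=proj(n,w(-.02,.03,.08));x0,y0=int(c[0])-45,int(c[1])-45
        cr=cv2.resize(i[y0:y0+90,x0:x0+90],None,fx=4,fy=4) if z<0 else cr
        cv2.polylines(cr,[np.int32((np.array(q)-[x0,y0]+.5)*4)],True,(0,0,255) if z<0 else (0,255,0),1)
    out.append(cr[:290])
cv2.imwrite('pics/cmp4.png',np.vstack([np.hstack(out[:2]),np.hstack(out[2:])]))
E
```

```text
[(array([-32.399,  40.353, 104.6  ]), 0.66), (array([ -11.434, -139.201,    4.2  ]), 0.54)]
```

View pics/cmp4.png

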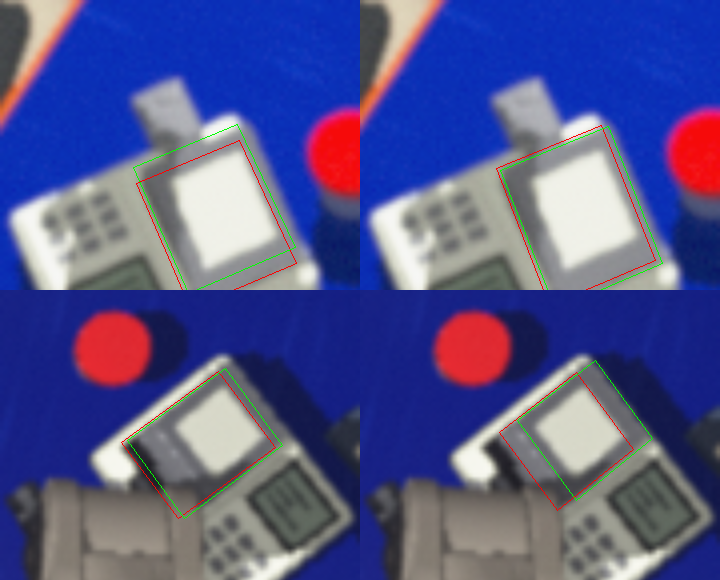

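```bash
python3 - <<'E'
from h import *
stat()
print(rel(-.085,.041,.125,.85)); print(rel(-.0255,.041,.084,.85))
E
```

```text
t 4.975 ph mm [-147.657   41.647  154.767] F [ 0.116 -0.587 -0.977] q [ 0.723  0.313 -0.546  2.045  0.219  0.838  0.697] w 0.00033232416375107357 tilt 0.0018372320864692546
(array([-6.26 , -0.049,  2.988]), array([-0.001, -0.848, -0.002]))
(array([-12.203,  -0.034,   7.099]), array([-0.001, -0.848, -0.002]))
```

>>> carry_out(
  targets=[
    [0,0,0,0,-0.14,0,0],
    [-1,0,0,0,-0.28,0,0],
    [-2,0,0.5,0,-0.42,0,0],
    [-3.5,0,1,0,-0.56,0,0],
    [-5,0,2,0,-0.7,0,0],
    [-6.2,0,3,0,-0.85,0,0],
    [-6.2,0,3,0,-0.85,0,0],
    [-6.2,0,3,0,-0.85,0,0],
  ],
)

```text
time: 5.98
position: [0.488, -0.2306, 0.1228]
tcp_rot: [0.369, 0.405, 0.816, -0.183]
contact_force: [-0.8, 0.2, -1.0]
grip_width: -0.0
```

```bash
python3 - <<'E'
from h import *
stat()
print(rel(-.0255,.041,.084,.85))
im=save('side','side5.png')
n='side';c=proj(n,w(-.05,0,.08));x,y=int(c[0]),int(c[1]);cv2.imwrite(f'pics/{n}5z.png',cv2.resize(im[y-90:y+90,x-120:x+120,::-1],None,fx=3.2,fy=3.2))
E
```

```text
t 5.975 ph mm [-86.614  42.817 122.844] F [-0.776  0.158 -0.976] q [ 0.517  0.451 -0.678  2.436  1.826  0.974 -1.035] w -4.209067489712438e-05 tilt 0.8503725501171827
(array([-1.112, -0.187,  7.155]), array([0.001, 0.   , 0.001]))
```

View pics/side5z.png

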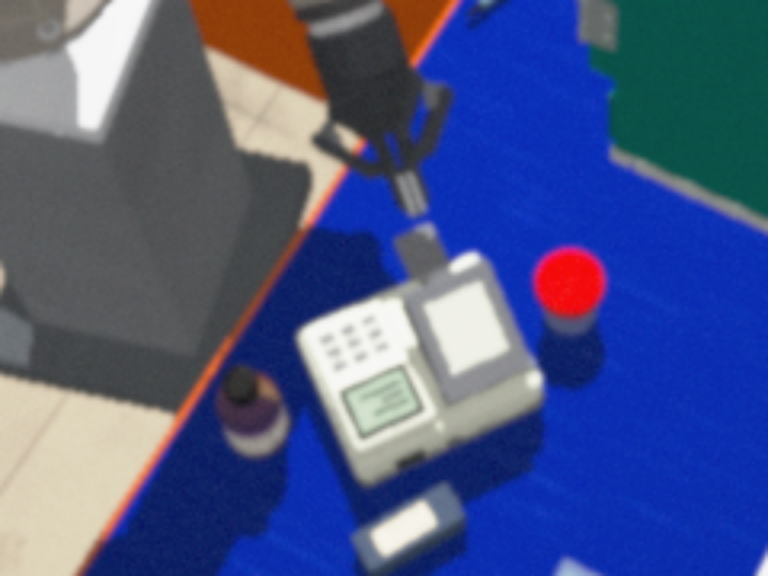

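>>> carry_out(
  targets=[
    [-0.2,-0.1,2,0,0,0,0],
    [-0.6,-0.2,4,0,0,0,0],
    [-1.0,-0.2,6,0,0,0,0],
    [-1.1,-0.2,7.1,0,0,0,0],
    [-1.1,-0.2,7.1,0,0,0,0],
  ],
)

```text
time: 6.65
position: [0.5233, -0.2809, 0.0837]
tcp_rot: [0.369, 0.406, 0.816, -0.183]
contact_force: [0.7, 0.6, -0.3]
grip_width: -0.0
```

```bash
python3 - <<'E'
from h import *
stat()
im=save('side','side6.png')
n='side';c=proj(n,w(-.05,0,.08));x,y=int(c[0]),int(c[1]);cv2.imwrite(f'pics/{n}6z.png',cv2.resize(im[y-90:y+90,x-120:x+120,::-1],None,fx=3.2,fy=3.2))
print([(ph(np.array(d['at'])),d['confidence']) for d in arm.place_of('lid_edge',n)])
for a in np.r_[.55,.65:1.76:.1]:
    t=np.interp(a,[.5,1.5],[.85,.3])
    e=np.array([55-95*np.cos(a)-4*np.sin(a),66+95*np.sin(a)-4*np.cos(a)])
    P=e-11*np.array([np.cos(t),np.sin(t)])+18*np.array([np.sin(t),-np.cos(t)])
    d,r=rel(P[0]/1e3,.041,P[1]/1e3,t);print(round(a,2),P,d,r)
E
```

```text
t 6.65 ph mm [-25.241  40.56   83.668] F [ 0.657  0.644 -0.332] q [ 0.574  0.582 -0.596  2.354  1.996  0.962 -1.05 ] w -3.5795712402861704e-05 tilt 0.8499663342976848
[(array([-30.221,  43.722, 100.6  ]), 0.95)]
0.55 [-22.374  91.937] [-0.806 -0.011 -0.236] [ 0.001  0.028 -0.001]
0.65 [-18.467  99.717] [-1.648 -0.01  -0.455] [ 0.001  0.083 -0.001]
0.75 [-13.794 107.017] [-2.505 -0.008 -0.586] [ 0.001  0.138 -0.001]
0.85 [ -8.41  113.762] [-3.367 -0.007 -0.626] [ 0.001  0.193 -0.001]
0.95 [ -2.376 119.883] [-4.226 -0.006 -0.576] [ 0.002  0.248 -0.001]
1.05 [  4.239 125.32 ] [-5.07  -0.006 -0.437] [ 0.002  0.303 -0.001]
1.15 [ 11.361 130.017] [-5.893 -0.005 -0.212] [ 0.002  0.358 -0.001]
1.25 [ 18.911 133.927] [-6.685 -0.004  0.098] [ 0.002  0.413 -0.001]
1.35 [ 26.805 137.013] [-7.438 -0.004  0.488] [ 0.002  0.468 -0.001]
1.45 [ 34.956 139.244] [-8.143 -0.004  0.953] [ 0.002  0.523 -0.001]
1.55 [ 43.836 140.449] [-8.819 -0.004  1.541] [ 0.002  0.551 -0.001]
1.65 [ 53.34  140.572] [-9.455 -0.004  2.247] [ 0.002  0.551 -0.001]
1.75 [ 62.808 139.745] [-10.018  -0.004   3.014] [ 0.002  0.551 -0.001]
```

View pics/side6z.png

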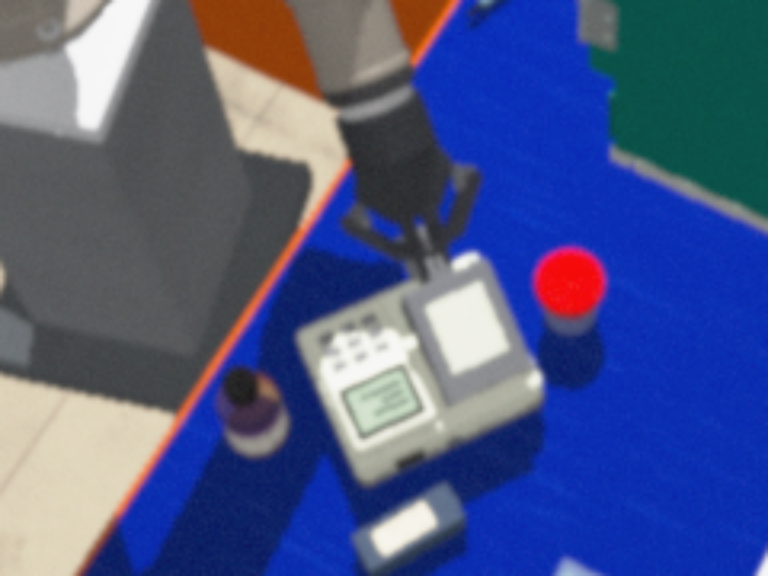

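>>> carry_out(
  targets=[
    [-0.4,0,-0.1,0,0,0,0],
    [-0.8,0,-0.25,0,0.03,0,0],
    [-1.2,0,-0.35,0,0.05,0,0],
    [-1.65,0,-0.45,0,0.08,0,0],
    [-2.1,0,-0.5,0,0.11,0,0],
    [-2.5,0,-0.6,0,0.14,0,0],
    [-3.4,0,-0.6,0,0.19,0,0],
    [-4.2,0,-0.6,0,0.25,0,0],
    [-5.1,0,-0.45,0,0.3,0,0],
    [-5.1,0,-0.45,0,0.3,0,0],
  ],
)

```text
time: 8.0
position: [0.5426, -0.3052, 0.1275]
tcp_rot: [0.246, 0.429, 0.861, -0.12]
contact_force: [-0.5, 0.9, -0.5]
grip_width: 0.0002
```

```bash
python3 - <<'E'
from h import *
stat()
im=save('side','side7.png')
n='side';c=proj(n,w(-.02,0,.1));x,y=int(c[0]),int(c[1]);cv2.imwrite(f'pics/{n}7z.png',cv2.resize(im[y-90:y+90,x-120:x+120,::-1],None,fx=3.2,fy=3.2))
print([(ph(np.array(d['at'])),d['confidence']) for d in arm.place_of('lid_edge',n)])
for a in np.r_[1.15:1.86:.1]:
    t=np.interp(a,[.5,1.5],[.85,.3])
    e=np.array([55-95*np.cos(a)-4*np.sin(a),66+95*np.sin(a)-4*np.cos(a)])
    P=e-11*np.array([np.cos(t),np.sin(t)])+18*np.array([np.sin(t),-np.cos(t)])
    d,r=rel(P[0]/1e3,.041,P[1]/1e3,t);print(round(a,2),P,d,r)
E
```

```text
t 8.0 ph mm [  5.788  41.236 127.522] F [-0.498  0.938 -0.47 ] q [ 0.704  0.423 -0.56   2.134  1.313  0.578 -0.248] w 0.00016637839642187163 tilt 0.5540169114125401
[(array([ 10.432,  42.385, 148.4  ]), 0.71)]
1.15 [ 11.361 130.017] [-0.872  0.001  0.03 ] [ 0.002  0.059 -0.   ]
1.25 [ 18.911 133.927] [-1.72   0.001  0.092] [ 0.002  0.114 -0.   ]
1.35 [ 26.805 137.013] [-2.554  0.001  0.243] [ 0.002  0.169 -0.   ]
1.45 [ 34.956 139.244] [-3.365  0.001  0.48 ] [ 0.002  0.224 -0.   ]
1.55 [ 43.836 140.449] [-4.184  0.001  0.843] [ 0.002  0.252 -0.   ]
1.65 [ 53.34  140.572] [-5.    0.    1.33] [ 0.002  0.252 -0.   ]
1.75 [ 62.808 139.745] [-5.763 -0.     1.897] [ 0.002  0.252 -0.   ]
1.85 [ 72.147 137.977] [-6.466 -0.001  2.537] [ 0.002  0.252 -0.   ]
```

View pics/side7z.png

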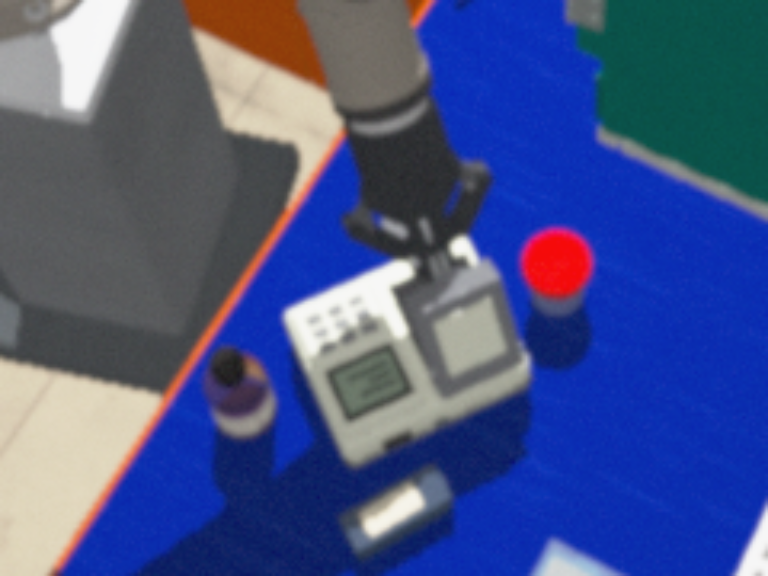

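The lid is up on the fingertip (edge near [10, 42, 148] mm in the photometer's frame, about 1.08 rad). Continuing along the arc.

>>> carry_out(
  targets=[
    [-0.9,0,0,0,0.06,0,0],
    [-1.7,0,0.1,0,0.11,0,0],
    [-2.6,0,0.2,0,0.17,0,0],
    [-3.4,0,0.5,0,0.22,0,0],
    [-4.2,0,0.8,0,0.25,0,0],
    [-5,0,1.3,0,0.25,0,0],
    [-5.8,0,1.9,0,0.25,0,0],
    [-5.8,0,1.9,0,0.25,0,0],
    [-5.8,0,1.9,0,0.25,0,0],
  ],
)

```text
time: 9.22
position: [0.5768, -0.3504, 0.1396]
tcp_rot: [0.135, 0.439, 0.886, -0.066]
contact_force: [0.3, 0.5, -0.2]
grip_width: 0.0003
```

```bash
python3 - <<'E'
from h import *
stat()
im=save('side','side8.png')
n='side';c=proj(n,w(-.02,0,.1));x,y=int(c[0]),int(c[1]);cv2.imwrite(f'pics/{n}8z.png',cv2.resize(im[y-90:y+90,x-120:x+120,::-1],None,fx=3.2,fy=3.2))
print([(ph(np.array(d['at'])),d['confidence']) for d in arm.place_of('lid_edge',n)])
print([(ph(np.array(d['at'])),d['confidence']) for d in arm.place_of('holder_top',n)])
print(rel(-.03,.041,.16,.3))
E
```

```text
t 9.225 ph mm [ 62.465  41.208 139.629] F [ 0.289  0.461 -0.162] q [ 0.902  0.548 -0.693  1.833  0.778  0.758  0.428] w 0.00034655421865945334 tilt 0.30124352761173506
[(array([ 88.428,  45.111, 154.7  ]), 0.94)]
[]
(array([ 8.254, -0.004, -4.671]), array([0.002, 0.002, 0.001]))
```

View pics/side8z.png

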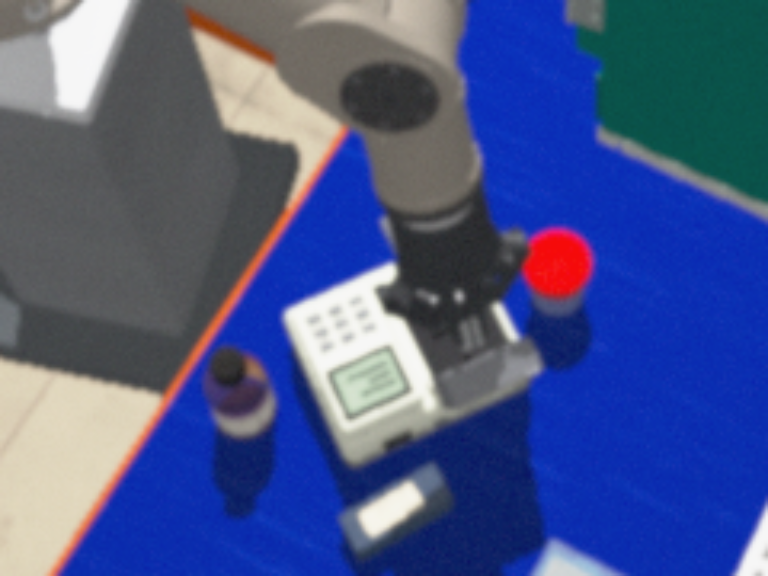

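>>> carry_out(
  targets=[
    [2,0,-0.6,0,0,0,0],
    [5,0,-2,0,0.05,0,0],
    [9,0,-5,0,0.15,0,0],
    [14,0,-8,0,0.25,0,0],
    [18,0,-10,0,0.3,0,0],
    [18,0,-10,0,0.3,0,0],
  ],
)

```text
time: 10.12
position: [0.454, -0.1885, 0.1826]
tcp_rot: [0.001, 0.443, 0.896, -0.0]
contact_force: [0.3, -0.7, 0.4]
grip_width: -0.0003
```

```bash
python3 - <<'E'
from h import *
stat()
for n in ('side','top'):
  im=save(n,n+'9.png')
  c=proj(n,w(0,0,.1));x,y=int(c[0]),int(c[1]);i=im[y-75:y+75,x-100:x+100,::-1].copy()
  i=cv2.resize(i,None,fx=4,fy=4)
  q=[proj(n,w(-.005+dx,.041+dy,.073)) for dx,dy in((-.017,-.017),(.017,-.017),(.017,.017),(-.017,.017))]
  cv2.polylines(i,[np.int32((np.array(q)-[x-100,y-75]+.5)*4)],True,(0,0,255),1)
  cv2.imwrite(f'pics/{n}9z.png',i)
  for l in('lid_edge','holder_top','tab_pad'):
    print(l,[(ph(np.array(d['at'])),round(d['confidence'],2)) for d in arm.place_of(l,n)[:2]])
E
```

```text
t 10.125 ph mm [-140.714   41.165  182.571] F [ 0.345 -0.704  0.375] q [ 1.041  0.372 -0.929  1.99   0.366  0.953  0.581] w -0.0002891107252916603 tilt 0.0024076266753136127
lid_edge [(array([ 86.304,  44.462, 154.6  ]), 0.78)]
holder_top [(array([-1.702, 39.79 , 71.5  ]), 0.51)]
tab_pad [(array([-85.989,  38.698,  59.2  ]), 0.63)]
lid_edge [(array([ 86.719,  43.52 , 158.2  ]), 0.6)]
holder_top [(array([-5.342, 43.429, 77.1  ]), 0.42)]
tab_pad []
```

View pics/side9z.png

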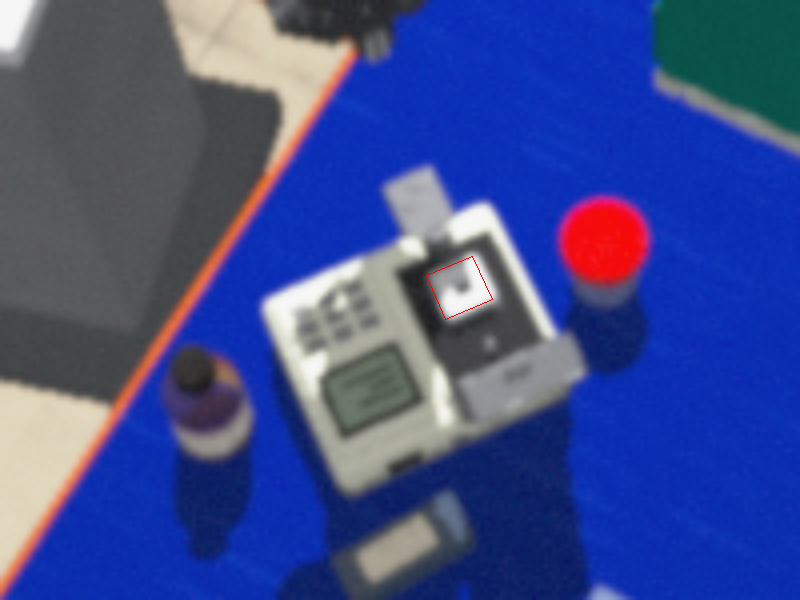

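View pics/top9z.png

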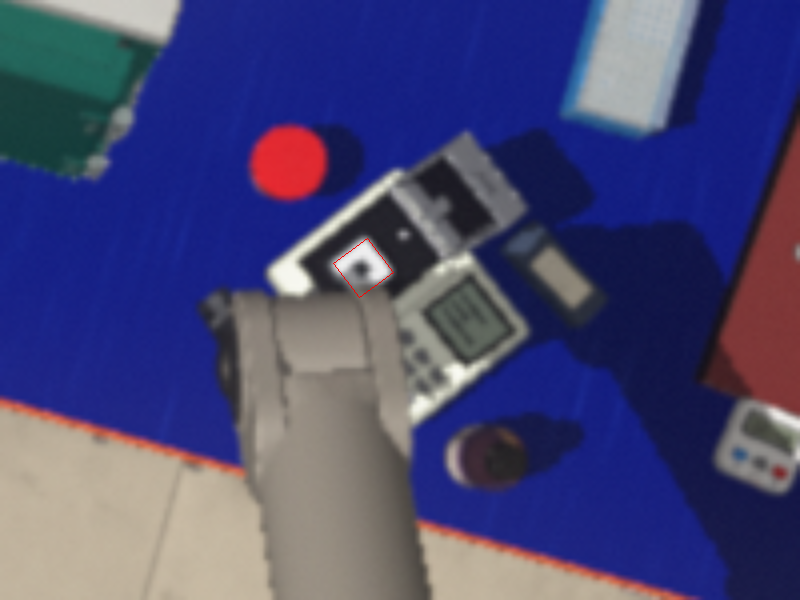

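```bash
python3 - <<'E'
from h import *
stat()
print(rel(-.0045,.041,.1,0))
E
```

```text
t 10.525 ph mm [-138.487   40.866  181.724] F [-0.314  0.053  0.01 ] q [ 1.04   0.375 -0.925  1.987  0.367  0.952  0.581] w 0.000404726256664319 tilt 0.002099619812104823
(array([-13.388,  -0.007,   8.191]), array([0.002, 0.001, 0.001]))
```

>>> carry_out(
  targets=[
    [-3,0,0,0,0,0,0],
    [-6,0,0,0,0,0,0],
    [-9,0,0,0,0,0,0],
    [-12,0,0,0,0,0,0],
    [-13.4,0,2,0,0,0,0],
    [-13.4,0,5,0,0,0,0],
    [-13.4,0,8.2,0,0,0,0],
    [-13.4,0,8.2,0,0,0,0],
  ],
)

```text
time: 11.52
position: [0.5345, -0.2967, 0.0973]
tcp_rot: [-0.002, 0.445, 0.896, 0.0]
contact_force: [1.0, -0.8, 0.2]
grip_width: 0.0
```

```bash
python3 - <<'E'
from h import *
stat()
print(rel(-.0045,.041,.066,0))
for n in ('side',):
  im=save(n,n+'10.png')
  c=proj(n,w(0,0,.1));x,y=int(c[0]),int(c[1]);i=im[y-75:y+75,x-100:x+100,::-1].copy()
  cv2.imwrite(f'pics/{n}10z.png',cv2.resize(i,None,fx=4,fy=4))
E
```

```text
t 11.525 ph mm [-5.826 39.932 97.314] F [ 1.042 -0.802  0.177] q [ 0.963  0.654 -0.773  1.781  0.552  0.941  0.604] w 6.9692642510047615e-06 tilt 0.003445203659820633
(array([-0.143,  0.109,  3.131]), array([-0.001, -0.003,  0.001]))
```

View pics/side10z.png

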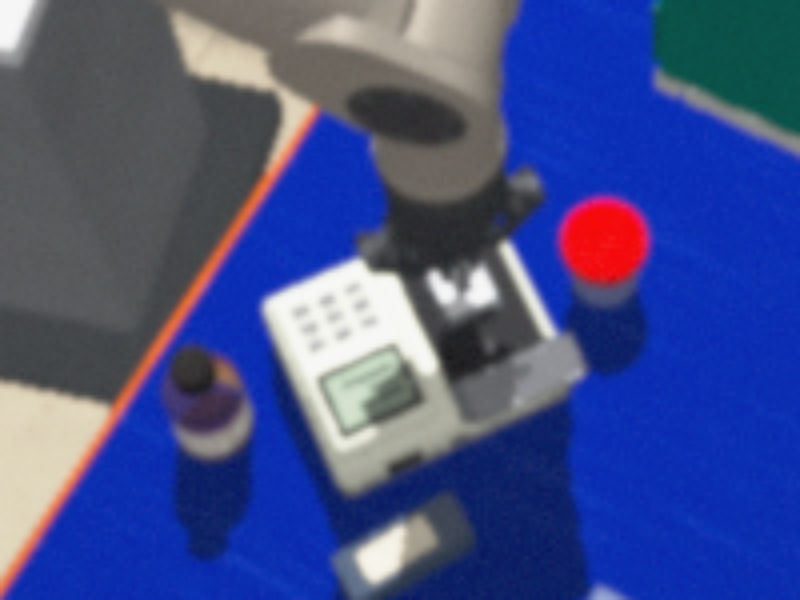

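>>> carry_out(
  targets=[
    [-0.1,0.1,1,0,0,0,0],
    [-0.1,0.1,1.8,0,0,0,0],
    [-0.1,0.1,2.3,0,0,0,0],
    [-0.1,0.1,2.7,0,0,0,0],
    [-0.1,0.1,3.1,0,0,0,0],
    [-0.1,0.1,3.4,0,0,0,0],
    [-0.1,0.1,3.4,0,0,0,0],
  ],
)

```text
time: 12.45
position: [0.5374, -0.2972, 0.0661]
tcp_rot: [-0.0, 0.445, 0.896, 0.0]
contact_force: [-4.8, 1.1, 10.2]
grip_width: 0.0004
```

```bash
python3 -c "
from h import *
stat()"
```

```text
t 12.45 ph mm [-3.76  41.918 66.125] F [-4.799  1.119 10.233] q [ 0.941  0.694 -0.746  1.793  0.591  0.892  0.574] w 0.0003662399403373469 tilt 0.00037263359390735665
```

>>> carry_out(
  targets=[
    [0,0,0.3,0,0,0,0],
    [0,0,0.5,0,0,0,0],
    [0,0,0.5,0,0,0,0],
  ],
)

```text
time: 12.82
position: [0.5376, -0.2973, 0.0655]
tcp_rot: [0.0, 0.445, 0.896, -0.001]
contact_force: [-15.5, 3.7, 38.5]
grip_width: 0.0002
```

```bash
python3 -c "
from h import *
stat()"
```

```text
t 12.825 ph mm [-3.472 42.052 65.478] F [-15.505   3.702  38.546] q [ 0.938  0.695 -0.744  1.794  0.595  0.891  0.569] w 0.0002402640163656279 tilt 0.0029145839775802074
```

Firm stop at 65.5 mm with 38 N: the holder is home. Retract straight up, then clear away.

>>> carry_out(
  targets=[
    [0,0,-0.5,0,0,0,0],
    [0,0,-2,0,0,0,0],
    [0,0,-5,0,0,0,0],
    [1,0,-9,0,0,0,0],
    [5,0,-12,0,0,0,0],
    [10,0,-12,0,0,0,0],
    [14,0,-12,0,0,0,0],
    [14,0,-12,0,0,0,0],
    [14,0,-12,0,0,0,0],
  ],
)

```text
time: 13.95
position: [0.4536, -0.1861, 0.1856]
tcp_rot: [0.001, 0.445, 0.896, -0.001]
contact_force: [0.0, -0.2, -0.4]
grip_width: -0.0001
```

```bash
python3 - <<'E'
from h import *
stat()
for n in ('side','top'):
  im=save(n,n+'11.png')
  c=proj(n,w(0,0,.1));x,y=int(c[0]),int(c[1]);i=im[y-75:y+75,x-100:x+100,::-1].copy()
  i=cv2.resize(i,None,fx=4,fy=4)
  cv2.imwrite(f'pics/{n}11z.png',i)
  for l in('lid_edge','holder_top','tab_pad'):
    print(l,[(ph(np.array(d['at'])),round(d['confidence'],2)) for d in arm.place_of(l,n)[:2]])
E
```

```text
t 13.95 ph mm [-142.865   42.284  185.564] F [ 0.018 -0.215 -0.364] q [ 1.04   0.366 -0.933  1.989  0.363  0.959  0.575] w -9.315648466279464e-05 tilt 0.003413311765292249
lid_edge [(array([ 91.041,  43.757, 154.4  ]), 0.56)]
holder_top [(array([-3.113, 37.597, 63.6  ]), 0.66)]
tab_pad [(array([-87.283,  39.805,  59.9  ]), 0.79)]
lid_edge [(array([ 84.729,  49.17 , 153.8  ]), 0.92)]
holder_top []
tab_pad []
```

View pics/side11z.png

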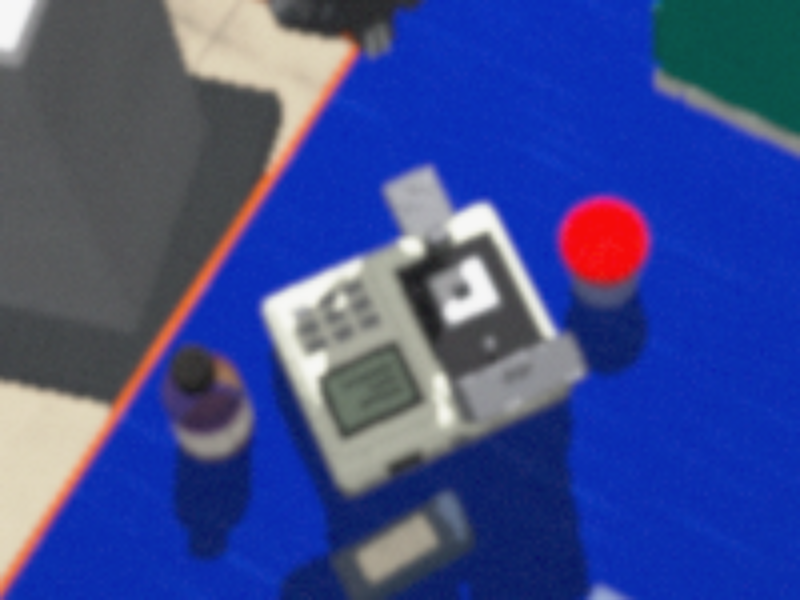

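View pics/top11z.png

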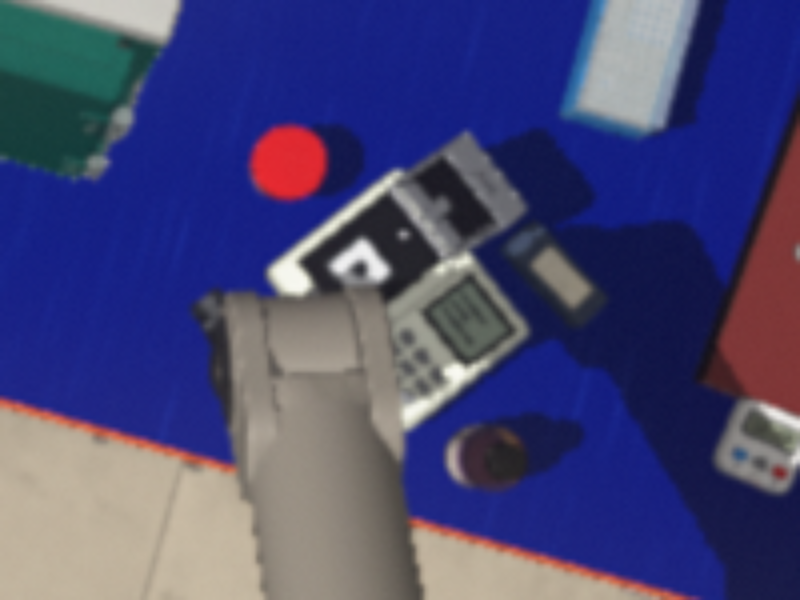

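```bash
python3 -c "
from h import *
print(arm.finish_job())"
```

```text
the job is handed in; nothing more can be done
None
```

The photometer is ready for a cuvette and the job is handed in after about 14 s of the 51 s allowed. `finish_job` gives no verdict, so these are my own last checks.

- **Release tab:** I pressed it with closed fingertips. The first press, about 3 mm, did not visibly free the lid. After pressing on to about 6 mm the lid popped up. At the end the network puts the pad at 60 mm, which is its rest height within the network's accuracy.
- **Lid:** I lifted it under its front edge and pushed it along its arc until it fell open. Its edge last measured about 85–91 mm behind the photometer's origin and 154 mm up. That fits the fully open position (1.95 rad) within the networks' few millimetres.
- **Cuvette holder:** I pressed it straight down until it stopped hard, with the fingertip at 65.5 mm and about 38 N. Flush is 66 mm. In the last side picture it looks flush. The network put its top at 63.6 mm from the side view, within its error, but did not find it in the last top view.
- **Surroundings:** In the last pictures the cup, stain bottle and slide box stand where they were before the holder was pressed. I did not check the rack, pipette or saline bottle separately, but the arm never worked near them. The gripper is clear, with contact force near zero.

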